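Fetch the logger capsule from the incubator pocket with sprung tongs

ROBOT

A 6-joint arm with a two-finger parallel gripper is mounted at the origin on a cart in front of the work surface, level with it; the furniture and walls round the work are solid. World frame = base frame: x ahead of the robot, y to its left, z up, the work surface at z = 0. Lengths are in m, angles in rad, forces in N, time in s.
With the tool pointing down it reaches from about 0.4 to 0.825 m from the base axis. Payload 7 kg.
Tool frame: the origin (TCP) lies at the very end of the fingers, on their centre line; the grasp point (between the pads) lies 19 mm behind it; z points along the fingers, y is the line along which they close (so a half turn about z gives the same grasp; the last joint's range is limited). The gripper opens to 88 mm and grips with 3 to 60 N. Pads are 19 mm wide; open, the fingers measure 130 mm over their backs; the gripper's body (78 mm by 193 mm) begins 47 mm behind the grasp point.
Start: joints at [-1.051, 0.359, 0.012, 0, -1.224, -0.288], TCP at [0.155, -0.657, 0.227] pointing down, gripper open.
Joint ranges: [-3.07, 3.07], [-1.43, 2.12], [-1.02, 1.25], [-3.03, 1.67], [-3.05, -0], [-3.03, 3.03]. Speed limits (rad/s): [2.39, 2.39, 3.01, 3.14, 3.14, 3.14].

INTERFACE

Orientations are given as [roll, pitch, yaw] about the fixed x, y, z axes, in that order (R = Rz(yaw) Ry(pitch) Rx(roll)).
In Python, from station import arm gives the robot as it stands.
- The arm moves only by the tool step_arm, never from a script. Its argument "rows" is a list of rows, each a list of 5 numbers: the shift along the world's x, y, z in m, then the turn about the world's z in rad, then the finger opening in m, from 0 to 0.0876. In form: [[x, y, z, spin, gripper], ...]. A call has 1 to 20 rows; each row is the pose to reach, as a shift and turn from the pose commanded when the call began; what a row does not reach only later rows make up. A row lasts 1/10 s, in which the tool goes at most 50 mm and 8.59 degrees, less where a joint would pass 70% of its speed; a pose out of reach is approached as far as the arm can. A call with a gripper value outside its range is refused whole. The fingers move at their own pace and stop on an object; "newtons" is the grip in N (left out, the last holds). Time passes only in rows, so rows that repeat a pose let the fingers close. It gives the time, the measured TCP pose, the force, the opening and the grip force at its end, in the units of the state.
- arm.get_state(): the state, without advancing time (a new reading comes with each control period).
- arm.grab_frame(name): name is "side" or "top"; returns a dict with "color" (420x560x3 uint8, blue, green, red), "vfov" (degrees; the focal length in pixels is half the picture's height over the tangent of half this angle, whatever the lens; pixels are square), "cx", "cy" (the principal point, pixels), "rvec" (rotation vector, rad) and "tvec" (3), from world to camera coordinates, as OpenCV has them. Camera axes: x right, y down, z forward; pixel columns grow to the right and rows downward; lengths in m; the calibration is good to about 2 mm. A picture is of the moment at which its call begins. There is no depth.
- arm.job_done(): hands the job in; it is judged then, once.
The state is a dict: "t": time; "q": joint angles; "qd": joint speeds; "joint_efforts": joint torques, N m; "eef_pos": TCP position; "ee_rot": TCP orientation; "force": force on the tool from outside, world axes, zero at the start; "moment": the same for the moment, N m; "width": finger opening in m; "gripper_force": force on a finger pad.
Only numpy, scipy, OpenCV 4.12 (cv2) and the standard library are available. Lean on these libraries where they do the work, as an engineer would, in place of code of your own. Each camera call takes 0.05 s, during which the arm holds its last target. There are 200 camera calls.

TASK

The temperature logger capsule (the tall steel one, not the squat rubber stopper) is at the bottom of one of the two narrow sloping pockets of the incubator block. Take the sprung tongs from their stand, draw the capsule out with them, squeezing it only gently because its wall is thin, and set it down in the white tray without dropping it. Then hang the tongs upright in their stand again, and leave the stopper in its pocket and the other things on the worktop where they are.

Things in the scene. Friction and masses are not known exactly. Their poses are not given: they have to be found in the camera images.
- tongs: Parallel-action sprung steel tongs, 122 mm tall, 0.13 kg, hanging upright in their stand. Origin midway between the blade tips, z from tips to top, y the line along which they close (a half turn about z is the same). Two blades 10 mm wide (x), 3.5 mm thick, z 0 to 76 mm, 20 mm apart inside and 27 mm over the outside when open; shoulders 24 mm wide (x) at z 76 to 81 mm reach out to y 27 mm.
- tongs_handle (a point): Point to grip, z 100 mm on the tongs' axis: two flat upright handles 16 mm wide (x), z 81 to 119 mm, outer faces 54 mm apart (y) when open; a black crosshead between them (z 96 to 122 mm) only guides the arms. Held at a handle width of about 51 mm the tongs are carried by their own spring with the blades 17 mm apart; let out to 54 mm they fall.
- tong_left (a joint): How far the +y arm of the tongs is pushed inwards, 0 to 0.009 m, 0 = open. The arms stay parallel: the blades' gap shrinks as much as the handles' gap. Each handle pushes back with 4.8 N at rest plus 1.2 N per mm that its arm is in (9 N when the blades meet the capsule); any grip force beyond that reaches the capsule.
- tong_right (a joint): The same for the arm on the -y side, 0 to 0.009 m, 0 = open.
- tong_stand: Fixed grey plastic stand for the tongs: a post 36 (x) by 84 (y) mm, 90 mm high on a foot 76 x 100 mm. Origin at the centre of its underside, z up. In its top is an upright slot 15 (x) by 36 (y) mm, 80 mm deep, with a 3 mm chamfer; the blades hang in it and the tongs' shoulders rest on its top, the tongs' origin then 14 mm above the worktop.
- incubator: Fixed grey base plate, 105 x 136 x 12 mm, of the small aluminium incubator block; origin at the centre of its underside, z up. Some 0.2 m to its left stands a tall fridge, solid, reaching towards the robot; on the right and behind a shelf hangs 0.45 m above the worktop.
- well: The fixed aluminium incubator block on that base, 42 (x) by 116 (y) by 63 (z) mm, tilted 18 degrees so that its pockets open up and towards its -x side, the robot's side. Origin at the centre of the block's own underside, z along the pockets, out of their mouths. Two pockets at y = +27 and y = -27 mm, each 18 mm wide (x) and 34 mm long (y), floor at z 8 mm, mouth at z 63 mm.
- capsule: The logger capsule: a thin-walled steel cylinder 13 mm across and 24 mm tall with a groove round it, standing in one of the pockets, along the pocket's axis, near its lower (-x) wall, up to 3 mm off the middle of the pocket's length. Origin at the centre of its bottom end, z along it. Mass about 30 g. It is crushed if the blades press it with over 25 N each (50 N added up).
- stopper: A squat black rubber stopper, 15 mm across and 12 mm tall, standing in the other pocket; to be left there. Origin at the centre of its bottom.
- white_tray: White tray 110 (x) by 200 (y) mm, rim 24 mm high, floor 2 to 6 mm above its underside, walls about 10 mm thick; origin at the centre of its underside. Loose on the worktop, 0.6 kg.
- sample_cup: Bystander: closed sample cup, 59 mm across, 45 mm tall, standing; origin at the centre of its underside.
- dropper_bottle: Bystander: dropper bottle, 33 mm across, 67 mm tall, standing; origin at the centre of its underside.
- petri_dish: Bystander: small dish, 63 mm across, 15 mm high; origin at the centre of its underside.
- timer: Bystander: square timer, 62 x 62 x 20 mm, lying flat; origin at the centre of its underside.
Mind the look-alikes: they are no part of the job. There is more than one size of the tongs; the job needs the largest.

How it is judged:
On the way, in this order (a step that is already met when the one before it is completed fails the run):
1. the tongs hold the capsule, drawn right out of its pocket (z of capsule in the frame of well above 0.066 m and contact force between capsule and tongs above 0.5 N), for 0.2 s.
2. the capsule lies or stands in the white tray, let go by the tongs (x of capsule in the frame of white_tray between -0.05 and 0.05 m and y of capsule in the frame of white_tray between -0.095 and 0.095 m and z of capsule in the frame of white_tray below 0.022 m and contact force between capsule and white_tray above 0.05 N and contact force between capsule and tongs below 0.02 N and linear speed of capsule below 0.05 m/s), for 0.3 s.
At the end, for the whole second after the job is handed in: The capsule rests in the white tray (origin within 50 mm in x, 95 mm in y of its centre, under 22 mm up), let go; the tongs hang in their stand, upright within 0.12 rad, origin within 10 mm of its axis and 8 to 20 mm above the worktop, at rest; the stopper is in its pocket (all of step 2 and horizontal distance between tongs and tong_stand below 0.01 m and angle between tongs's own z axis and vertical below 0.12 rad and height (world z) of tongs between 0.008 and 0.02 m and linear speed of tongs below 0.03 m/s and z of stopper in the frame of well below 0.03 m); the robot touches nothing.
It fails at once if the tongs squeeze the capsule with more than 50 N, both blades added up (contact force between tongs and capsule above 50 N).
It fails at once if the gripper's fingers touch the capsule instead of the tongs (contact force between the fingers and capsule above 0.3 N).
It fails at once if the capsule is dropped (falls free faster than 0.5 m/s) (linear speed of capsule above 0.5 m/s and contact force between tongs and capsule below 0.02 N).
It fails at once if the stopper is taken out of its pocket (z of stopper in the frame of well above 0.06 m).
It fails at once if another thing on the worktop is shifted by more than 30 mm (distance of any of sample_cup, dropper_bottle, petri_dish, timer from where it was at the start of the episode above 0.03 m).
It also fails if it takes over 64 s, if anything falls off the work surface, if the arm or the gripper's body presses on something with over 40 N, if the wrist force passes 120 N, or if a joint passes its speed limit or range.

## Working session

There is one attempt and no reset: what is moved stays moved. The work goes in short steps, Python scripts to look and compute and a tool call to move; the robot and the scene stay as the last step left them, time stands still between calls to the robot, and variables do not carry over. Pictures are saved under pics/ and viewed, at most 10 in all, crops included, and the job is handed in when it is done.

Besides the shell and the picture viewer there is one more tool, called after "Emit:" as name([rows], argument=value, ...), one row to a line, values as JSON. step_arm: Moves the arm, as the interface text tells. Its arguments: {"type":"object","properties":{"rows":{"type":"array"},"newtons":{"type":"number"}},"required":["rows"]}

```bash
mkdir -p pics
cat > h.py <<'E'
import numpy as np, cv2
from station import arm
def grab(n,fn=None):
    f=arm.grab_frame(n); 
    if fn: cv2.imwrite('pics/'+fn,f['color'])
    return f
def cam(f):
    h=f['color'].shape[0]; fo=h/2/np.tan(np.radians(f['vfov'])/2)
    K=np.array([[fo,0,f['cx']],[0,fo,f['cy']],[0,0,1.]])
    R=cv2.Rodrigues(np.array(f['rvec'],float))[0]; t=np.array(f['tvec'],float).ravel()
    return K,R,t
def ray(f,u,v):
    K,R,t=cam(f); d=R.T@np.linalg.solve(K,[u,v,1.]); return -R.T@t,d/np.linalg.norm(d)
def onz(f,u,v,z):
    o,d=ray(f,u,v); return o+d*(z-o[2])/d[2]
def tri(r1,r2):
    A=np.stack([r1[1],-r2[1]],1); s=np.linalg.lstsq(A,r2[0]-r1[0],rcond=None)[0]
    p=r1[0]+s[0]*r1[1]; q=r2[0]+s[1]*r2[1]; return (p+q)/2,np.linalg.norm(p-q)
def proj(f,p):
    K,R,t=cam(f); c=K@(R@np.array(p,float)+t); return c[:2]/c[2]
E
python3 - <<'E'
from h import *
for n in('side','top'):
    f=grab(n,n+'0.png');K,R,t=cam(f);print(n,K[0,0],f['cx'],f['cy'],-R.T@t,R[2], [k for k in f])
print(arm.get_state())
E
```

```text
side 402.75143052357805 276.95231545646703 214.54489603502435 [0.25374728 0.46140103 0.55273121] [ 0.36614254 -0.77148489 -0.52033711] ['color', 'vfov', 'cx', 'cy', 'rvec', 'tvec']
top 439.8671562590905 278.64478562610304 209.07758199304976 [ 0.38046197 -0.20573499  0.93637104] [ 0.18040816 -0.01161914 -0.9835232 ] ['color', 'vfov', 'cx', 'cy', 'rvec', 'tvec']
{'t': 0.1, 'q': array([-1.05089524e+00,  3.59343511e-01,  1.11865892e-02, -3.03577705e-04,
       -1.22410211e+00, -2.88064474e-01]), 'qd': array([-0.00043708, -0.00061898,  0.00230112,  0.00138957, -0.00125363,
       -0.00021009]), 'joint_efforts': array([-5.44575414e-04, -5.84164882e+01,  2.93748808e+01,  7.01536372e+00,
        1.02016755e-02, -4.61206275e-05]), 'eef_pos': array([ 0.15494874, -0.65654369,  0.22571472]), 'ee_rot': array([ 3.14010914e+00, -1.41947201e-04, -2.90985930e+00]), 'force': array([-0.11718445, -0.93800118,  0.65177219]), 'moment': array([ 0.05010203,  0.01731565, -0.05234603]), 'gripper_force': 0.0, 'width': 0.08755237679294474}
```

View pics/side0.png

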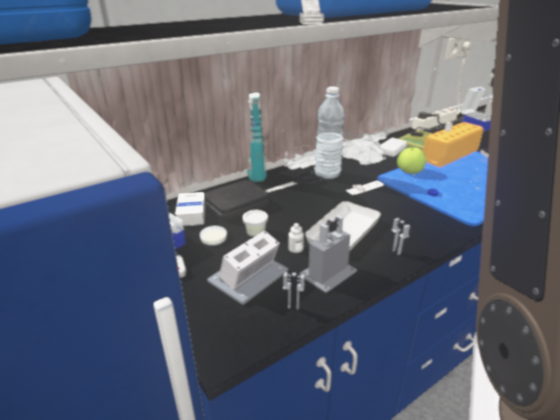

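View pics/top0.png

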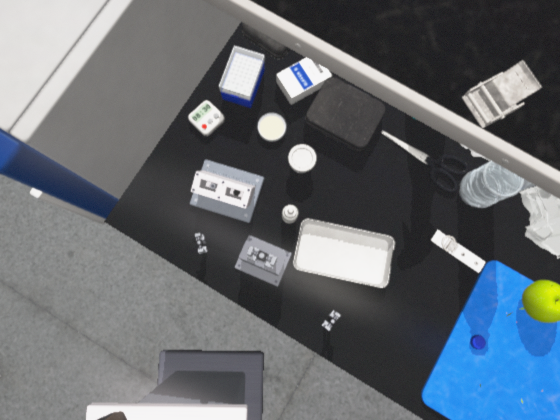

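The side view shows the incubator near (250,262), the tongs in the stand at (330,245), the tray at (345,225), and smaller look-alike tongs at (293,287) and (400,235). In the top view the incubator is at (225,190), the stand at (263,258) and the tray at (345,253). I'll zoom in on both.

Run:
```python
from h import *
t=cv2.imread('pics/top0.png');s=cv2.imread('pics/side0.png')
a=cv2.resize(t[150:300,180:300],None,fx=4,fy=4,interpolation=cv2.INTER_CUBIC)   #480x600
b=cv2.resize(s[205:310,200:360],None,fx=5,fy=5,interpolation=cv2.INTER_CUBIC)   #800x525
cv2.imwrite('pics/a.png',a);cv2.imwrite('pics/b.png',b)
```

```text
(no output)
```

View pics/a.png

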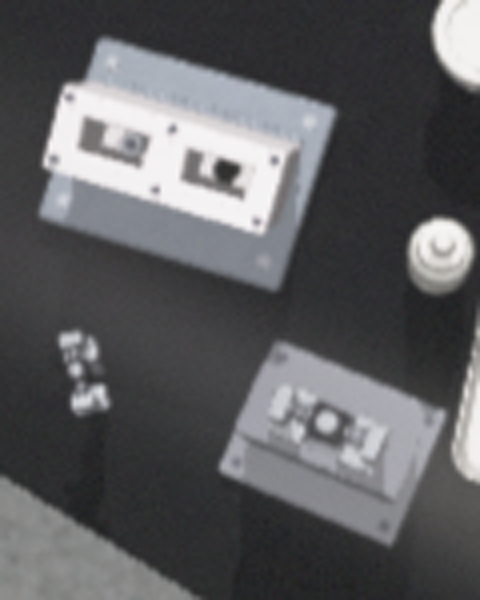

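View pics/b.png

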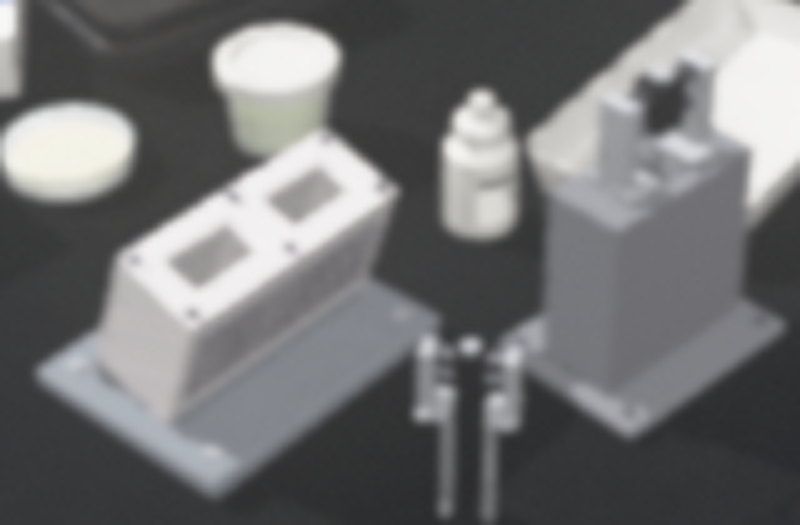

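Crop a shows the capsule in the left pocket at about (125,140) and the black stopper in the right pocket at about (228,172). The block's mouth corners are at (65,85), (298,150), (265,235) and (45,165). Crop b shows the same corners at (120,260), (325,130), (398,190) and (190,325). The large tongs are the pair in the stand.

Run:
```python
from h import *
T=grab('top');S=grab('side')
a=lambda x,y:(180+(x+.5)/4-.5,150+(y+.5)/4-.5)
b=lambda x,y:(200+(x+.5)/5-.5,205+(y+.5)/5-.5)
np.set_printoptions(precision=4,suppress=True)
def show(P,n):
    P=np.array(P); print(n,'\n',P,'centre',P.mean(0)); 
    for i in range(4):
        d=P[(i+1)%4]-P[i]; print('  edge',d,np.linalg.norm(d),'yaw',np.degrees(np.arctan2(d[1],d[0])))
show([onz(T,*a(*p),.012) for p in[(103,38),(335,107),(278,290),(40,215)]],'plate')
show([onz(T,*a(*p),.010) for p in[(283,342),(443,410),(393,545),(222,470)]],'foot')
pp=[tri(ray(T,*a(*p)),ray(S,*b(*q))) for p,q in zip([(65,85),(298,150),(265,235),(45,165)],[(120,260),(325,130),(398,190),(190,325)])]
print([r for _,r in pp]); show([p for p,_ in pp],'mouth')
print('tongs crosshead', onz(T,*a(328,423),.136))
for p in[(288,408),(372,440)]: print('handle mid',onz(T,*a(*p),.133))
print('side post corners z.09',[onz(S,*b(*q),.09) for q in[(545,185),(618,232),(750,150)]])
# tray
m=((T['color'].min(2)>150)).astype(np.uint8); n,l,st,c=cv2.connectedComponentsWithStats(m)
i=l[253,345]; print(st[i],c[i]); ct=cv2.findContours((l==i).astype(np.uint8),0,1)[0]; r=cv2.minAreaRect(max(ct,key=len)); print(r,[onz(T,*q,.024) for q in cv2.boxPoints(r)],onz(T,*r[0],.024))
```

```text
plate 
 [[ 0.6574 -0.0553  0.012 ]
 [ 0.6213 -0.1824  0.012 ]
 [ 0.5206 -0.1545  0.012 ]
 [ 0.5587 -0.0264  0.012 ]] centre [ 0.5895 -0.1046  0.012 ]
  edge [-0.0361 -0.127   0.    ] 0.13207103999684616 yaw -105.85688106917392
  edge [-0.1007  0.0279  0.    ] 0.10450523905307649 yaw 164.49609613498376
  edge [0.0381 0.1281 0.    ] 0.13360908004898922 yaw 73.45093026647432
  edge [ 0.0987 -0.029   0.    ] 0.10289296931373314 yaw -16.349407048780982
foot 
 [[ 0.4932 -0.1578  0.01  ]
 [ 0.4588 -0.2429  0.01  ]
 [ 0.3884 -0.2178  0.01  ]
 [ 0.4254 -0.1279  0.01  ]] centre [ 0.4414 -0.1866  0.01  ]
  edge [-0.0344 -0.0851  0.    ] 0.09180117157510505 yaw -112.0127885954539
  edge [-0.0704  0.0251  0.    ] 0.07474608196218495 yaw 160.36858351647106
  edge [0.0371 0.0899 0.    ] 0.09723817985178061 yaw 67.600318449883
  edge [ 0.0678 -0.0299  0.    ] 0.07406155920927125 yaw -23.814878957242648
[np.float64(0.0009387368213848643), np.float64(0.0002066215074499791), np.float64(0.0007741670043146052), np.float64(0.0014156837540766317)]
mouth 
 [[ 0.6102 -0.0498  0.0856]
 [ 0.5807 -0.1662  0.082
[... 260 characters left out ...]
1112 0.0001] 0.11626039067616874 yaw 73.1074103129476
  edge [ 0.0373 -0.0105  0.0117] 0.040427913480905284 yaw -15.732760892308997
tongs crosshead [ 0.4413 -0.1857  0.136 ]
handle mid [ 0.448  -0.1673  0.133 ]
handle mid [ 0.4342 -0.2058  0.133 ]
side post corners z.09 [array([ 0.4782, -0.1571,  0.09  ]), array([ 0.4414, -0.1396,  0.09  ]), array([ 0.4113, -0.2147,  0.09  ])]
[ 293  219  102   69 4986] [343.6974 252.8632]
((344.12469482421875, 252.6578369140625), (97.13394165039062, 53.047698974609375), 11.888657569885254) [array([ 0.4237, -0.2443,  0.024 ]), array([ 0.5325, -0.2661,  0.024 ]), array([ 0.4938, -0.4655,  0.024 ]), array([ 0.3865, -0.4396,  0.024 ])] [ 0.4585 -0.354   0.024 ]
```

Emit:
step_arm([
  [0.024,0.039,0,-0.05,0.0876],
  [0.048,0.078,0,-0.1,0.0876],
  [0.072,0.118,0,-0.15,0.0876],
  [0.095,0.157,0,-0.2,0.0876],
  [0.119,0.196,0,-0.25,0.0876],
  [0.143,0.235,0,-0.3,0.0876],
  [0.167,0.275,0,-0.35,0.0876],
  [0.19,0.314,0,-0.4,0.0876],
  [0.215,0.353,0,-0.45,0.0876],
  [0.238,0.392,0,-0.5,0.0876],
  [0.262,0.432,0,-0.55,0.0876],
  [0.286,0.47,0,-0.607,0.0876],
  [0.286,0.47,-0.03,-0.607,0.0876],
  [0.286,0.47,-0.04,-0.607,0.0876],
])

```text
t: 1.6
eef_pos: [0.4402, -0.1854, 0.1845]
ee_rot: [-3.141, -0.003, 2.769]
force: [-1.4, 0.2, -0.5]
width: 0.0879
gripper_force: 0.0
```

Run:
```python
from h import *
s=grab('side');s=s['color']
cv2.imwrite('pics/c.png',cv2.resize(s[120:300,200:440],None,fx=3.3,fy=3.3,interpolation=cv2.INTER_CUBIC))
x=arm.get_state();print(x['t'],x['eef_pos'],x['ee_rot'],x['force'],x['q'])
```

```text
1.65 [ 0.43924323 -0.18616872  0.18363019] [-3.1406425  -0.00477982  2.7674234 ] [-0.89626224 -0.44557927 -2.24161375] [ 1.20591262e-02  6.74562145e-02 -4.69618037e-01 -1.06816420e-03
 -1.03850797e+00 -1.95647813e+00]
```

View pics/c.png

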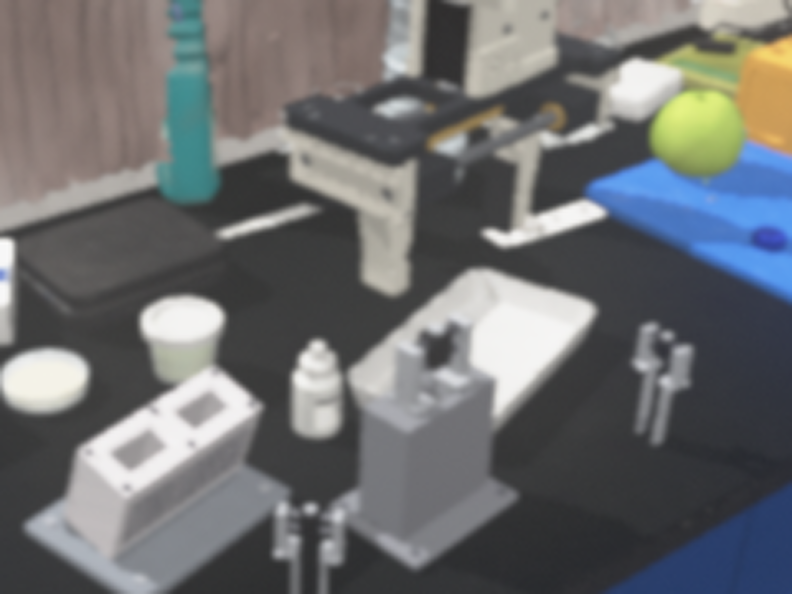

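The gripper is over the tongs with clear space round the stand. Next I lower it and close on the handles.

Emit:
step_arm([
  [0.001,0,-0.03,0,0.0876],
  [0.001,0,-0.06,0,0.0876],
  [0.001,0,-0.0875,0,0.0876],
  [0.001,0,-0.0875,0,0.07],
  [0.001,0,-0.0875,0,0.06],
  [0.001,0,-0.0875,0,0.056],
  [0.001,0,-0.0875,0,0.0515],
  [0.001,0,-0.0875,0,0.0515],
  [0.001,0,-0.0875,0,0.0515],
  [0.001,0,-0.0875,0,0.0515],
], newtons=15)

```text
t: 2.65
eef_pos: [0.443, -0.187, 0.1002]
ee_rot: [3.141, 0.002, 2.767]
force: [-0.4, 1.9, 6.5]
width: 0.0518
gripper_force: 8.0
```

Emit:
step_arm([
  [0,0,0.02,0,0.0515],
  [0,0,0.05,0,0.0515],
  [0,0,0.09,0,0.0515],
  [0,0,0.12,0,0.0515],
  [0,0,0.14,0,0.0515],
  [0,0,0.14,0,0.0515],
])

```text
t: 3.25
eef_pos: [0.4434, -0.1871, 0.2421]
ee_rot: [3.14, 0.005, 2.767]
force: [0.2, -1.1, -0.5]
width: 0.0516
gripper_force: 6.1
```

Run:
```python
from h import *
s=grab('side');s=s['color'];t=grab('top')['color']
c=cv2.resize(s[60:300,200:440],None,fx=2.4,fy=2.4,interpolation=cv2.INTER_CUBIC)
cv2.imwrite('pics/d.png',c);cv2.imwrite('pics/d_top.png',t)
for i in range(3):
    x=arm.get_state();print(x['t'],x['eef_pos'],x['ee_rot'],x['force'],x['gripper_force'],x['width'])
```

```text
3.35 [ 0.44171007 -0.18665505  0.23881807] [3.14095968e+00 6.68958196e-06 2.76630864e+00] [-0.22296063  0.56955349 -0.9801628 ] 6.050464510917664 0.05162960063810909
3.35 [ 0.44171007 -0.18665505  0.23881807] [3.14095968e+00 6.68958196e-06 2.76630864e+00] [-0.22296063  0.56955349 -0.9801628 ] 6.050464510917664 0.05162960063810909
3.35 [ 0.44171007 -0.18665505  0.23881807] [3.14095968e+00 6.68958196e-06 2.76630864e+00] [-0.22296063  0.56955349 -0.9801628 ] 6.050464510917664 0.05162960063810909
```

View pics/d.png

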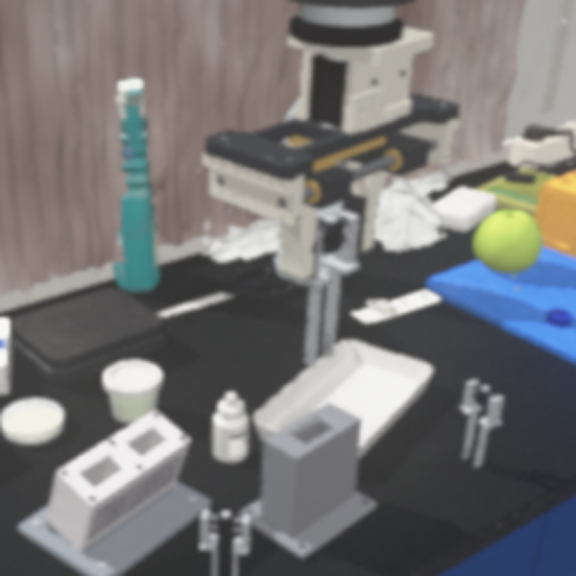

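The tongs are held clear of the stand, with blade tips at about (311,360) and (329,352) in the crop. Next I check their tilt and locate the capsule.

Run:
```python
from h import *
np.set_printoptions(precision=4,suppress=True)
S=grab('side');T=grab('top')
o=np.array([.4425,-.1868,.158]); ya=np.radians(68.5); y=np.array([np.cos(ya),np.sin(ya),0]); x=np.array([y[1],-y[0],0])
d=lambda p:(proj(S,p)-[200,60]+.5)*2.4-.5
for n,p in dict(tipL=[0,.0103,0],tipR=[0,-.0103,0],top=[0,.026,.119],top2=[0,-.026,.119],shL=[0,.026,.078],shR=[0,-.026,.078]).items(): print(n,d(o+p[0]*x+p[1]*y+[0,0,p[2]]))
for tl in(5,10): 
  a=np.radians(tl); print('tipmid tilt',tl,d(o+[0,0,.102]+(.102)*(np.sin(a)*x-np.cos(a)*np.array([0,0,1]))))
# capsule: closeup of the pockets
t=cv2.imread('pics/top0.png'); c=t[165:205,190:250]; cv2.imwrite('pics/e.png',cv2.resize(c,None,fx=13,fy=13,interpolation=cv2.INTER_CUBIC))
```

```text
tipL [310.9258 362.8356]
tipR [327.5316 353.7313]
top [306.6317 228.9975]
top2 [351.7667 209.9304]
shL [303.4596 280.3095]
shR [347.4378 259.7068]
tipmid tilt 5 [310.8052 353.812 ]
tipmid tilt 10 [302.5489 348.6414]
```

View pics/e.png

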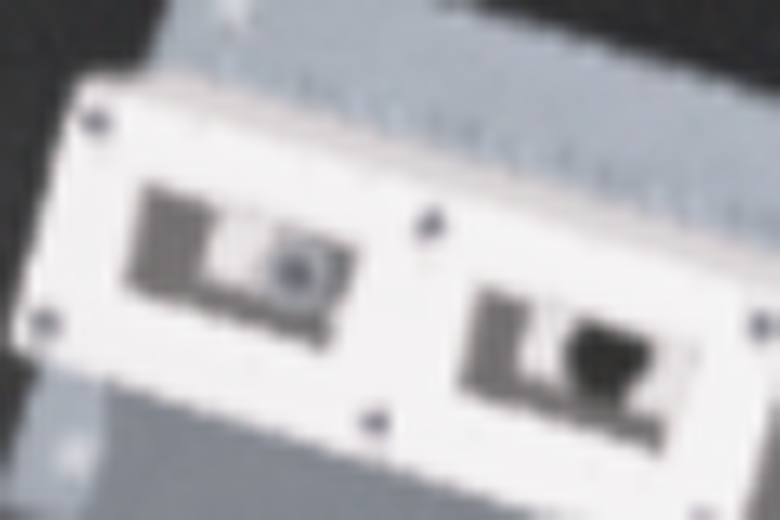

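The tongs hang vertical, within a pixel of the predicted positions. In crop e the capsule's top is at (297,268), the capsule pocket's mouth corners are at (145,182), (357,243), (330,350) and (125,290), and the stopper is at (610,362). I'll fit the block pose to the picked corners.

```bash
cat > well.py <<'E'
from h import *
from scipy.optimize import least_squares
np.set_printoptions(precision=4,suppress=True)
def Rw(yaw):
    c,s=np.cos(yaw),np.sin(yaw); a=np.radians(18)
    return np.array([[c,-s,0],[s,c,0],[0,0,1]])@np.array([[np.cos(a),0,-np.sin(a)],[0,1,0],[np.sin(a),0,np.cos(a)]])
E
cat > fit.py <<'E'
from well import *
S=grab('side');T=grab('top')
def mk(off,s,L): return [np.array(off)+(np.array(p)+.5)/s-.5 for p in L]
A=mk((180,150),4,[(65,85),(298,150),(265,235),(45,165)])
E_=mk((190,165),13,[(145,182),(357,243),(330,350),(125,290),(480,288),(695,348),(660,452),(460,393)])
B=mk((200,205),5,[(120,260),(325,130),(398,190),(190,325),(168,262),(213,225),(250,250),(205,288),(270,193),(310,165),(345,188),(303,222)])
q=lambda hx,hy,y0:[(hx,y0+hy,.063),(hx,y0-hy,.063),(-hx,y0-hy,.063),(-hx,y0+hy,.063)]
M=np.array(q(.021,.058,0)+q(.009,.017,.027)+q(.009,.017,-.027))
def res(p):
    P=M@Rw(p[3]).T+p[:3]
    return np.concatenate([(proj(T,P[i])-(A+E_)[i])*1. for i in range(12)]+[(proj(S,P[i])-B[i]) for i in range(12)])
r=least_squares(res,[.59,-.105,.018,-.28],loss='soft_l1',f_scale=.5)
print(r.x,np.degrees(r.x[3])); rr=r.fun.reshape(-1,2); print(rr.T)
p=r.x;R=Rw(p[3]); np.save('w.npy',p)
print('mouth centre',R@[0,0,.063]+p[:3])
u=np.array([190,165])+(np.array([297,268])+.5)/13-.5
o,d=ray(T,*u); ow=R.T@(o-p[:3]);dw=R.T@d
print('capsule top in well', ow+dw*(.032-ow[2])/dw[2])
E
python3 fit.py
```

```text
[ 0.5945 -0.1055  0.0197 -0.2764] -15.83936409759782
[[ 0.0706 -2.5577 -0.0157 -0.2489  0.3962  0.3205  0.0491 -0.365   0.4296
   0.1995  0.4658 -0.4089 -0.4968 -0.3816 -0.479   0.5826 -0.4893  3.0284
   1.9905 -1.456  -1.3247  2.1539  1.3995 -1.6054]
 [-0.1237  0.2239 -0.8676  0.0413 -0.0049  0.1557  0.5659  0.3292 -0.4445
  -0.1842  0.4555  0.119  -0.4032 -0.1204  0.1231  0.5907 -0.2948 -0.9037
  -0.2395  0.4015  0.9876 -0.7564 -0.0283  0.723 ]]
mouth centre [ 0.5758 -0.1002  0.0797]
capsule top in well [-0.0012  0.0249  0.032 ]
```

```bash
cat > wp.py <<'E'
from well import *
p=np.load('w.npy');R=Rw(p[3]);c0=np.array([.442,-.1866,.2385])
L=.102
def P(w): return p[:3]+R@np.array(w)
def show(n,piv): t=piv-[0,0,.019]; print(n,t,'shift',t-c0)
yc=.0249
if __name__=='__main__':
    for xt,zt in((-.0032,.085),(-.0032,.060),(-.0032,.045)):
        show(('vert',zt),P([xt,yc,zt])+[0,0,L])
    for x,z in((-.004,.045),(-.004,.035),(-.0035,.025),(-.003,.013)):
        show(('tilt',z),P([x,yc,z+L]))
    show('out',P([-.003,yc,.085+L]))
    print('axis',R[:,2], 'ex',R[:,0])
E
python3 wp.py
```

```text
('vert', 0.085) [ 0.5731 -0.0735  0.1826] shift [ 0.1311  0.1131 -0.0559]
('vert', 0.06) [ 0.5805 -0.0756  0.1588] shift [ 0.1385  0.111  -0.0797]
('vert', 0.045) [ 0.585  -0.0769  0.1445] shift [ 0.143   0.1097 -0.094 ]
('tilt', 0.045) [ 0.5539 -0.0681  0.1393] shift [ 0.1119  0.1185 -0.0992]
('tilt', 0.035) [ 0.5569 -0.0689  0.1298] shift [ 0.1149  0.1177 -0.1087]
('tilt', 0.025) [ 0.5603 -0.0699  0.1204] shift [ 0.1183  0.1167 -0.1181]
('tilt', 0.013) [ 0.5643 -0.071   0.1092] shift [ 0.1223  0.1156 -0.1293]
out [ 0.5429 -0.065   0.1777] shift [ 0.1009  0.1216 -0.0608]
axis [-0.2973  0.0843  0.9511] ex [ 0.9149 -0.2596  0.309 ]
```

Move above the pocket and stop at the z 0.085 point to look.

Emit:
step_arm([
  [0.033,0.028,0,0.025,0.0515],
  [0.065,0.057,0,0.05,0.0515],
  [0.098,0.085,0,0.075,0.0515],
  [0.131,0.113,0,0.098,0.0515],
  [0.131,0.113,-0.03,0.098,0.052],
  [0.131,0.113,-0.056,0.098,0.0522],
  [0.131,0.113,-0.056,0.098,0.0522],
  [0.131,0.113,-0.056,0.098,0.0522],
])

```text
t: 4.35
eef_pos: [0.5729, -0.0742, 0.1828]
ee_rot: [-3.14, -0.002, 2.865]
force: [1.6, 0.1, -1.6]
width: 0.052
gripper_force: 5.7
```

Run:
```python
from wp import *
f=grab('side');s=f['color']
x=arm.get_state();print(x['t'],x['eef_pos'],x['ee_rot'],x['force'],x['gripper_force'],x['width'])
cv2.imwrite('pics/f.png',cv2.resize(s[190:310,190:330],None,fx=5,fy=5,interpolation=cv2.INTER_CUBIC))
piv=np.array(x['eef_pos'])+[0,0,.019]
ey=R[:,1]
for y in(.0115,-.0115):
  for ex_ in (.005,-.005): print('blade outer',(y,ex_),(proj(f,piv-[0,0,L]+ey*y+ex_*np.array([ey[1],-ey[0],0]))-[190,190]+.5)*5-.5)
for q in[(.009,.044),(.009,.01),(-.009,.01),(-.009,.044)]: print('pocket',(proj(f,P([q[0],q[1],.063]))-[190,190]+.5)*5-.5)
```

```text
4.4 [ 0.5735 -0.0742  0.1839] [-3.1412  0.0006  2.8645] [-0.3815 -0.0624 -1.0157] 5.648561865091324 0.05237772185897659
blade outer (0.0115, 0.005) [251.4892 299.7767]
blade outer (0.0115, -0.005) [270.2446 310.0434]
blade outer (-0.0115, 0.005) [294.1604 272.7183]
blade outer (-0.0115, -0.005) [312.868  282.5902]
pocket [215.5534 335.5262]
pocket [278.1419 295.4816]
pocket [309.9523 323.8026]
pocket [247.7201 365.0075]
```

View pics/f.png

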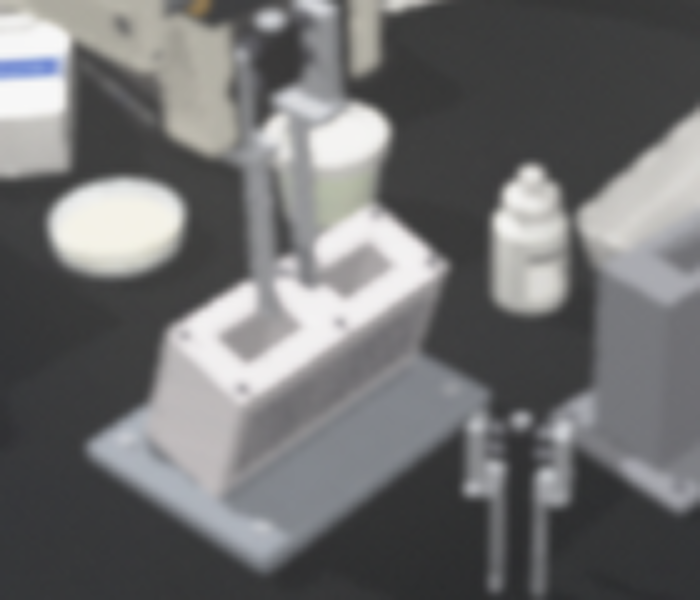

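The blades are over the capsule pocket: the left tip is at about (272,310) and the mouth spans (218,333) to (303,325). I'll enter vertically.

Emit:
step_arm([
  [0.002,-0.001,-0.008,0,0.0522],
  [0.005,-0.001,-0.016,0,0.0522],
  [0.007,-0.002,-0.022,0,0.0522],
  [0.009,-0.003,-0.028,0,0.0522],
  [0.01,-0.003,-0.033,0,0.0522],
  [0.01,-0.003,-0.033,0,0.0522],
])

```text
t: 5.0
eef_pos: [0.5829, -0.0771, 0.1492]
ee_rot: [-3.141, -0.001, 2.864]
force: [0.8, -0.8, -2.0]
width: 0.0522
gripper_force: 5.6
```

Emit:
step_arm([
  [0.0015,-0.0005,-0.005,0,0.0522],
  [-0.0025,0.0007,-0.005,0,0.0522],
  [-0.0065,0.0018,-0.0053,0,0.0522],
  [-0.0105,0.003,-0.0058,0,0.0522],
  [-0.0145,0.004,-0.0064,0,0.0522],
  [-0.0185,0.0052,-0.007,0,0.0522],
  [-0.0225,0.0063,-0.008,0,0.0522],
  [-0.0225,0.0063,-0.008,0,0.0522],
])

```text
t: 5.8
eef_pos: [0.5598, -0.0705, 0.1421]
ee_rot: [3.141, -0.0, 2.864]
force: [0.2, 0.7, -0.4]
width: 0.0524
gripper_force: 5.6
```

Run:
```python
from wp import *
f=grab('side');s=f['color']
x=arm.get_state();print(x['t'],x['eef_pos'],x['ee_rot'],x['force'],x['gripper_force'],x['width'])
cv2.imwrite('pics/g.png',cv2.resize(s[170:290,190:330],None,fx=5,fy=5,interpolation=cv2.INTER_CUBIC))
```

```text
5.85 [ 0.5601 -0.0705  0.1421] [ 3.1415 -0.0002  2.8646] [-0.5471  0.2871 -0.556 ] 5.645143166184425 0.052141495255669766
```

View pics/g.png

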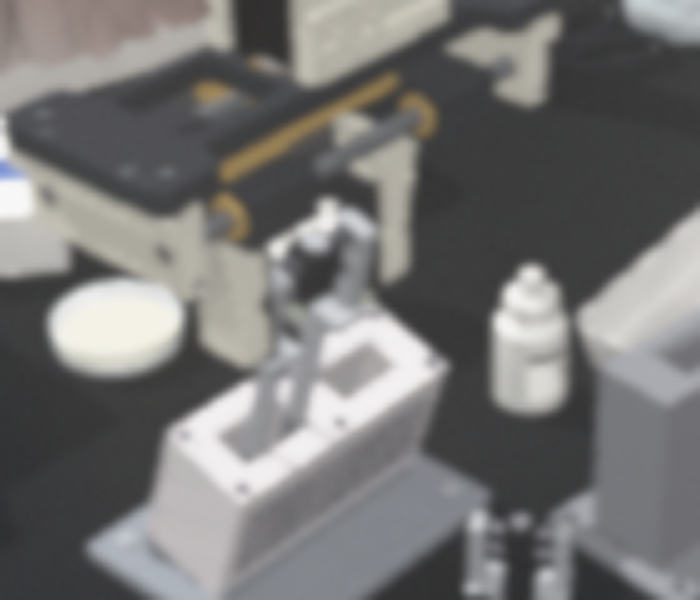

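The tongs pivot in the grip and follow the pocket wall, with the blades seen entering at (255,430) and (300,410). I'll finish the tilt and go on down.

Emit:
step_arm([
  [-0.004,0.001,-0.001,0,0.0522],
  [-0.007,0.002,-0.002,0,0.0522],
  [-0.007,0.002,-0.002,0,0.0522],
  [-0.0055,0.0017,-0.007,0,0.0522],
  [-0.004,0.0013,-0.0115,0,0.0522],
  [-0.004,0.0013,-0.0115,0,0.0522],
])

```text
t: 6.45
eef_pos: [0.5564, -0.0694, 0.1296]
ee_rot: [-3.141, -0.001, 2.864]
force: [0.6, -0.4, -1.7]
width: 0.0521
gripper_force: 5.6
```

Emit:
step_arm([
  [0.0012,-0.0003,-0.0035,0,0.0522],
  [0.0024,-0.0007,-0.007,0,0.0522],
  [0.0036,-0.001,-0.0105,0,0.0522],
  [0.0036,-0.001,-0.0105,0,0.0522],
])

```text
t: 6.85
eef_pos: [0.5601, -0.0704, 0.1194]
ee_rot: [-3.141, -0.001, 2.864]
force: [-0.3, -0.1, -0.6]
width: 0.0523
gripper_force: 5.6
```

Emit:
step_arm([
  [0.0012,-0.0003,-0.0035,0,0.0522],
  [0.0024,-0.0007,-0.007,0,0.0522],
  [0.0036,-0.001,-0.0105,0,0.0522],
  [0.0036,-0.001,-0.0105,0,0.0522],
])

```text
t: 7.25
eef_pos: [0.5637, -0.0714, 0.109]
ee_rot: [-3.141, -0.0, 2.864]
force: [0.2, -0.7, -1.8]
width: 0.052
gripper_force: 5.6
```

Run:
```python
from wp import *
f=grab('side');g=grab('top')
x=arm.get_state();print(x['t'],x['eef_pos'],x['force'],x['gripper_force'],x['width'])
a=cv2.resize(f['color'][180:280,205:305],None,fx=4,fy=4,interpolation=cv2.INTER_CUBIC)
cv2.imwrite('pics/i.png',a)
piv=x['eef_pos']+[0,0,.019]
for n,z in(('top',.02),('shoulder',-.0235)):
  for y in(.026,-.026): print(n,(proj(f,piv+R[:,2]*z+R[:,1]*y)-[205,180]+.5)*4-.5)
```

```text
7.35 [ 0.5637 -0.0714  0.1094] [ 0.0505  0.1898 -0.7601] 5.644238144159317 0.051966795937273644
top [145.8027 228.3671]
top [225.556  179.9522]
shoulder [130.1329 291.5861]
shoulder [207.5757 242.2675]
```

View pics/i.png

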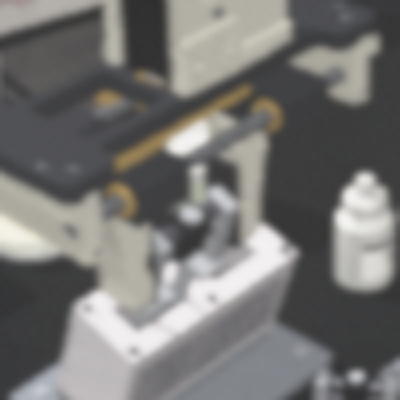

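The tongs are down in the pocket, with handles at about (160,240) and (220,200) and blades inside the mouth. I'll close gently on the capsule.

Emit:
step_arm([
  [0,0,0,0,0.0505],
  [0,0,0,0,0.0495],
  [0,0,0,0,0.0485],
  [0,0,0,0,0.0475],
  [0,0,0,0,0.0465],
  [0,0,0,0,0.0455],
  [0,0,0,0,0.0445],
  [0,0,0,0,0.0445],
], newtons=15)

```text
t: 8.15
eef_pos: [0.5638, -0.0713, 0.1096]
ee_rot: [3.142, 0.0, 2.864]
force: [-0.7, -0.6, 0.2]
width: 0.0461
gripper_force: 15.0
```

Emit:
step_arm([
  [-0.0012,0.0003,0.004,0,0.0445],
  [-0.0031,0.0009,0.01,0,0.0445],
  [-0.0056,0.0016,0.018,0,0.0445],
  [-0.0081,0.0023,0.026,0,0.0445],
  [-0.0106,0.003,0.034,0,0.0445],
  [-0.0131,0.0037,0.042,0,0.0445],
  [-0.0156,0.0044,0.05,0,0.0445],
  [-0.0181,0.0051,0.058,0,0.0445],
  [-0.0206,0.0058,0.066,0,0.0445],
  [-0.0234,0.0066,0.075,0,0.0445],
  [-0.0265,0.0075,0.085,0,0.0445],
  [-0.0265,0.0075,0.085,0,0.0445],
  [-0.0265,0.0075,0.085,0,0.0445],
  [-0.0265,0.0075,0.085,0,0.0445],
])

```text
t: 9.55
eef_pos: [0.537, -0.0638, 0.1941]
ee_rot: [-3.141, -0.001, 2.864]
force: [-0.1, 0.3, -1.8]
width: 0.046
gripper_force: 15.0
```

Run:
```python
from wp import *
f=grab('side','side2.png');T=grab('top','top2.png')
x=arm.get_state();print(x['t'],x['eef_pos'],x['force'],x['gripper_force'],x['width'])
# pocket content: compare grey around capsule top place with the start image
t0=cv2.imread('pics/top0.png').astype(int)
print('capsule place px diff',np.abs(T['color'].astype(int)-t0)[182:189,208:217].mean((0,1)))
# side camera: changed pixels vs initial side image below the gripper
d=np.abs(f['color'].astype(int)-cv2.imread('pics/side0.png').astype(int)).sum(2)>60
piv=x['eef_pos']+[0,0,.019]
for z in(.02,-.0235,-.06,-.09,-.102):
  print(z,'aligned',proj(f,piv+R[:,2]*z),'vert',proj(f,piv+[0,0,z]))
v0=int(proj(f,piv-[0,0,.03])[1])
for v in range(v0,v0+50,3):
    c=np.where(d[v,200:300])[0]+200; print(v,c.min() if len(c) else None,c.max() if len(c) else None,len(c))
```

```text
9.65 [ 0.5371 -0.0639  0.194 ] [-0.7577  0.1161 -1.3829] 14.997435361146927 0.04622589455965597
capsule place px diff [80.9206 75.2063 76.8254]
0.02 aligned [261.1532 194.2186] vert [258.4348 192.5707]
-0.0235 aligned [256.1638 212.7512] vert [259.2294 214.7174]
-0.06 aligned [252.2859 227.1554] vert [259.8575 232.2213]
-0.09 aligned [249.2886 238.2885] vert [260.3493 245.9286]
-0.102 aligned [248.1343 242.5759] vert [260.5402 251.2493]
217 238 267 30
220 243 260 18
223 248 259 12
226 249 258 10
229 251 257 7
232 245 256 9
235 244 252 8
238 243 254 11
241 242 253 11
244 243 251 9
247 None None 0
250 None None 0
253 None None 0
256 None None 0
259 None None 0
262 None None 0
265 None None 0
```

The capsule is out: the pocket spot has changed, the opening holds at 46 mm, and the silhouette between the blades is filled at (248,238). Next I carry it to the tray.

Emit:
step_arm([
  [0,0,0.012,0,0.0445],
  [0,-0.004,0.025,0,0.0445],
  [-0.006,-0.016,0.03,0,0.0445],
  [-0.014,-0.036,0.03,0,0.0445],
  [-0.024,-0.061,0.03,0,0.0445],
  [-0.034,-0.087,0.03,0,0.0445],
  [-0.044,-0.112,0.03,0,0.0445],
  [-0.054,-0.138,0.03,0,0.0445],
  [-0.064,-0.163,0.03,0,0.0445],
  [-0.074,-0.189,0.03,0,0.0445],
  [-0.084,-0.214,0.03,0,0.0445],
  [-0.092,-0.236,0.03,0,0.0445],
  [-0.1,-0.256,0.03,0,0.0445],
  [-0.106,-0.271,0.03,0,0.0445],
  [-0.11,-0.281,0.025,0,0.0445],
  [-0.11,-0.281,0.01,0,0.0445],
  [-0.11,-0.281,-0.005,0,0.0445],
  [-0.11,-0.281,-0.02,0,0.0445],
  [-0.11,-0.281,-0.02,0,0.0445],
])

```text
t: 11.55
eef_pos: [0.4257, -0.3443, 0.1727]
ee_rot: [3.141, -0.003, 2.864]
force: [-0.1, 0.2, -1.7]
width: 0.0461
gripper_force: 15.0
```

```bash
cat > chk.py <<'E'
from wp import *
f=grab('side','side3.png');T=grab('top','top3.png')
x=arm.get_state();print(x['t'],x['eef_pos'],x['force'],x['gripper_force'],x['width'])
piv=x['eef_pos']+[0,0,.019]
for z in(-.0235,-.06,-.09,-.102): print(z,'aligned',proj(f,piv+R[:,2]*z),'vert',proj(f,piv+[0,0,z]))
d=np.abs(f['color'].astype(int)-cv2.imread('pics/side0.png').astype(int)).sum(2)>60
u0,v0=map(int,proj(f,piv-[0,0,.03]))
for v in range(v0,v0+56,4):
    c=np.where(d[v,u0-50:u0+50])[0]+u0-50; print(v,c.min() if len(c) else None,c.max() if len(c) else None,len(c))
E
python3 chk.py
```

```text
11.65 [ 0.4271 -0.345   0.1749] [ 0.7061 -0.5095 -1.0978] 14.997435808181763 0.04609931422885536
-0.0235 aligned [359.875  170.8364] vert [362.7029 172.2225]
-0.06 aligned [354.0155 183.4163] vert [361.0263 187.005 ]
-0.09 aligned [349.4292 193.2629] vert [359.7001 198.6976]
-0.102 aligned [347.6495 197.0839] vert [359.1822 203.2642]
174 349 369 21
178 353 363 11
182 351 360 10
186 350 358 8
190 347 355 9
194 345 354 9
198 343 351 9
202 None None 0
206 None None 0
210 None None 0
214 None None 0
218 334 398 12
222 326 402 20
226 320 407 23
```

Emit:
step_arm([
  [0,0,-0.02,0,0.0445],
  [0,0,-0.04,0,0.0445],
  [0,0,-0.055,0,0.0445],
  [0,0,-0.067,0,0.0445],
  [0,0,-0.074,0,0.0445],
  [0,0,-0.076,0,0.0445],
  [0,0,-0.076,0,0.0445],
])

```text
t: 12.35
eef_pos: [0.4275, -0.345, 0.0989]
ee_rot: [-3.141, 0.0, 2.865]
force: [-0.4, 0.0, -1.7]
width: 0.0461
gripper_force: 15.0
```

Emit:
step_arm([
  [0,0,-0.002,0,0.0445],
  [0,0,-0.003,0,0.0445],
  [0,0,-0.003,0,0.0445],
])

```text
t: 12.65
eef_pos: [0.4273, -0.3449, 0.0957]
ee_rot: [-3.142, 0.0, 2.864]
force: [0.4, 0.1, -1.4]
width: 0.0463
gripper_force: 15.0
```

Emit:
step_arm([
  [0,0,-0.001,0,0.0445],
  [0,0,-0.002,0,0.0445],
  [0,0,-0.002,0,0.0445],
])

```text
t: 12.95
eef_pos: [0.4272, -0.3448, 0.0934]
ee_rot: [3.142, -0.0, 2.864]
force: [0.0, -0.0, -1.8]
width: 0.0462
gripper_force: 15.0
```

Emit:
step_arm([
  [0,0,-0.001,0,0.0445],
  [0,0,-0.002,0,0.0445],
  [0,0,-0.002,0,0.0445],
])

```text
t: 13.25
eef_pos: [0.4271, -0.3448, 0.0913]
ee_rot: [3.142, -0.0, 2.864]
force: [-1.1, 0.2, -1.3]
width: 0.046
gripper_force: 15.0
```

Emit:
step_arm([
  [0,0,-0.001,0,0.0445],
  [0,0,-0.0015,0,0.0445],
  [0,0,-0.0015,0,0.0445],
])

```text
t: 13.55
eef_pos: [0.4272, -0.3448, 0.09]
ee_rot: [3.142, -0.0, 2.864]
force: [0.0, -0.1, -1.9]
width: 0.0463
gripper_force: 15.0
```

Emit:
step_arm([
  [0,0,-0.001,0,0.0445],
  [0,0,-0.0015,0,0.0445],
  [0,0,-0.0015,0,0.0445],
])

```text
t: 13.85
eef_pos: [0.4272, -0.3448, 0.0885]
ee_rot: [3.142, -0.0, 2.864]
force: [-0.1, 1.0, -1.8]
width: 0.0461
gripper_force: 15.0
```

Emit:
step_arm([
  [0,0,-0.001,0,0.0445],
  [0,0,-0.0015,0,0.0445],
  [0,0,-0.0015,0,0.0445],
])

```text
t: 14.15
eef_pos: [0.4272, -0.3448, 0.087]
ee_rot: [3.142, -0.0, 2.864]
force: [-0.0, -0.2, -1.6]
width: 0.0458
gripper_force: 15.0
```

Emit:
step_arm([
  [0,0,-0.001,0,0.0445],
  [0,0,-0.0015,0,0.0445],
  [0,0,-0.0015,0,0.0445],
])

```text
t: 14.45
eef_pos: [0.4275, -0.345, 0.0859]
ee_rot: [-3.141, 0.001, 2.865]
force: [-0.6, 0.4, 3.1]
width: 0.0464
gripper_force: 15.0
```

Emit:
step_arm([
  [0,0,-0.001,0,0.0445],
  [0,0,-0.0015,0,0.0445],
  [0,0,-0.0015,0,0.0445],
])

```text
t: 14.75
eef_pos: [0.4277, -0.345, 0.0845]
ee_rot: [-3.141, 0.001, 2.865]
force: [-0.2, 0.3, 4.5]
width: 0.0461
gripper_force: 15.0
```

```bash
python3 chk.py | head -5
python3 - <<'E'
import cv2,numpy as np
from wp import *
T=grab('top');m=((T['color'].min(2)>150)).astype(np.uint8); n,l,st,c=cv2.connectedComponentsWithStats(m)
i=1+np.argmax([s[4] if 290<cc[0]<400 and 200<cc[1]<300 else 0 for s,cc in zip(st[1:],c[1:])]);print(st[i],c[i])
E
```

```text
14.85 [ 0.4277 -0.345   0.0845] [-0.7483  1.7232  5.4321] 15.008984506130219 0.046231964880958924
-0.0235 aligned [355.7524 206.2409] vert [358.4215 207.6893]
-0.06 aligned [350.2862 217.301 ] vert [356.9137 221.0288]
-0.09 aligned [345.9974 225.9789] vert [355.7188 231.6002]
-0.102 aligned [344.3307 229.3514] vert [355.2516 235.7337]
[293 257   4   9  19] [294.3158 260.6316]
```

Contact with the tray floor. I release slowly.

Emit:
step_arm([
  [0,0,0.001,0,0.0455],
  [0,0,0.001,0,0.0465],
  [0,0,0.001,0,0.0475],
  [0,0,0.001,0,0.0485],
  [0,0,0.001,0,0.0495],
  [0,0,0.001,0,0.0505],
  [0,0,0.001,0,0.0515],
  [0,0,0.001,0,0.0522],
  [0,0,0.001,0,0.0522],
  [0,0,0.001,0,0.0522],
])

```text
t: 15.9
eef_pos: [0.4272, -0.3448, 0.085]
ee_rot: [3.142, -0.0, 2.864]
force: [-1.7, 0.2, -0.2]
width: 0.0525
gripper_force: 5.7
```

Emit:
step_arm([
  [-0.0012,0.0004,0.004,0,0.0522],
  [-0.0031,0.0009,0.01,0,0.0522],
  [-0.0063,0.0018,0.02,0,0.0522],
  [-0.0094,0.0027,0.03,0,0.0522],
  [-0.0125,0.0036,0.04,0,0.0522],
  [-0.0156,0.0044,0.055,0,0.0522],
  [-0.0156,0.0044,0.08,0,0.0519],
  [-0.0156,0.0044,0.105,0,0.0515],
  [-0.0156,0.0044,0.12,0,0.0515],
  [-0.0156,0.0044,0.12,0,0.0515],
  [-0.0156,0.0044,0.12,0,0.0515],
])

```text
t: 17.0
eef_pos: [0.4114, -0.3402, 0.2053]
ee_rot: [3.141, 0.001, 2.864]
force: [-0.2, 0.3, -1.3]
width: 0.0517
gripper_force: 6.0
```

```bash
python3 chk.py
python3 - <<'E'
from wp import *
f=cv2.imread('pics/side3.png').astype(int);g=cv2.imread('pics/side0.png').astype(int);S=grab('side')
d=(np.abs(f-g).sum(2)>45).astype(np.uint8)
n,l,st,c=cv2.connectedComponentsWithStats(d)
for i in range(1,n):
    if st[i][4]>6 and 290<c[i][0]<400 and 180<c[i][1]<290: print(st[i],c[i],onz(S,*c[i],.016),f[l==i].mean(0))
E
```

```text
17.1 [ 0.411  -0.3401  0.2042] [ 0.2868  0.2705 -1.6516] 6.047236919403076 0.051726951450568576
-0.0235 aligned [367.9847 160.5816] vert [370.9278 161.9664]
-0.06 aligned [361.7371 173.798 ] vert [369.0257 177.3913]
-0.09 aligned [356.8537 184.1285] vert [367.5228 189.5786]
-0.102 aligned [354.9603 188.1339] vert [366.9362 194.3353]
164 358 370 8
168 359 369 11
172 357 367 11
176 355 365 11
180 353 363 11
184 351 355 5
188 352 355 4
192 None None 0
196 None None 0
200 None None 0
204 None None 0
208 None None 0
212 None None 0
216 None None 0
[319 216  39  31 547] [334.1609 230.042 ] [ 0.4757 -0.3264  0.016 ] [186.5229 186.4296 187.0585]
[396 217   3   3   7] [397.     218.2857] [ 0.3491 -0.4426  0.016 ] [126.8571 122.5714 121.1429]
```

Emit:
step_arm([
  [0,0.012,0,-0.01,0.0515],
  [0,0.032,0,-0.025,0.0515],
  [0.001,0.057,0,-0.04,0.0515],
  [0.001,0.083,0,-0.055,0.0515],
  [0.002,0.109,0,-0.07,0.0515],
  [0.002,0.133,0,-0.085,0.0515],
  [0.002,0.152,0,-0.098,0.0515],
  [0.002,0.165,0,-0.098,0.0515],
  [0.002,0.165,-0.015,-0.098,0.0515],
  [0.002,0.165,-0.015,-0.098,0.0515],
])

```text
t: 18.15
eef_pos: [0.4122, -0.1748, 0.1881]
ee_rot: [-3.141, -0.004, 2.767]
force: [-0.0, 0.0, -1.4]
width: 0.0515
gripper_force: 6.0
```

```bash
cat > chk2.py <<'E'
from wp import *
f=grab('side','side4.png');T=grab('top','top4.png');t0=cv2.imread('pics/top0.png').astype(int)
x=arm.get_state();print(x['t'],x['eef_pos'],x['ee_rot'],x['force'],x['width'])
# tray + capsule in top view
m=(T['color'].min(2)>150).astype(np.uint8); n,l,st,c=cv2.connectedComponentsWithStats(m)
for i in range(1,n):
    if st[i][4]>500 and 250<c[i][0]<420 and 180<c[i][1]<320:
        r=cv2.minAreaRect(max(cv2.findContours((l==i).astype(np.uint8),0,1)[0],key=len)); print('tray',st[i],r,onz(T,*r[0],.024))
d=(np.abs(T['color'].astype(int)-t0).sum(2)>60).astype(np.uint8); n,l,st,c=cv2.connectedComponentsWithStats(d)
for i in range(1,n):
    if st[i][4]>8 and 290<c[i][0]<400 and 200<c[i][1]<300: print('diff',st[i],c[i],onz(T,*c[i],.016),T['color'][l==i].mean(0))
# blade silhouette
S0=cv2.imread('pics/side0.png').astype(int);piv=x['eef_pos']+[0,0,.019]
a=np.radians(18);ex=np.array([.931,-.365,0]);ey=np.array([.365,.931,0])
ax=-np.sin(a)*ex+[0,0,np.cos(a)]
for z in(-.0235,-.06,-.09,-.104): print(z,'18deg',proj(f,piv+z*ax),'vert',proj(f,piv+[0,0,z]))
g=np.abs(f['color'].astype(int)-S0).sum(2)>60
u0,v0=map(int,proj(f,piv-[0,0,.04]))
for v in range(v0,v0+44,3):
    q=np.where(g[v,u0-40:u0+25])[0]+u0-40; print(v,q)
E
python3 chk2.py
```

```text
18.25 [ 0.4132 -0.1755  0.1897] [-3.1408 -0.0015  2.7665] [ 0.7268 -0.2512 -1.753 ] 0.051822892603976524
tray [ 297  219   98   69 4710] ((344.17559814453125, 252.68048095703125), (97.15166473388672, 53.08070755004883), 12.094757080078125) [ 0.4585 -0.3541  0.024 ]
diff [339 250   9  21 125] [342.328 259.16 ] [ 0.4456 -0.3514  0.016 ] [190.496 191.864 194.04 ]
diff [314 277   4   5  16] [315.375 279.25 ] [ 0.4031 -0.2951  0.016 ] [126.0625 124.4375 124.25  ]
-0.0235 18deg [343.876  200.5067] vert [346.9504 202.4386]
-0.06 18deg [337.7777 214.2671] vert [345.3508 219.2578]
-0.09 18deg [333.0551 224.9234] vert [344.0947 232.4651]
-0.104 18deg [330.9345 229.7084] vert [343.5257 238.4482]
210 [336 337 338 339 340 341 342 343 344 345 346 347]
213 [334 335 336 337 338 339 340 341 342 343 344 345]
216 [333 334 335 336 337 338 339 340 341 342 343]
219 [328 329 331 332 333 336 337 338 342 343]
222 [326 327 328 329 330 331 332 333 334 335 336 337 339 340 341 342 344 345
 346]
225 [326 327 328 329 330 331 332 333 334 335 336 337 338 339 340 341 343 344
 345 346]
228 [320 321 322 323 324 325 326 327 328 329 330 331 332 333 334 335 336 337
 338 339 340 341 342 343 344 345 346]
231 [319 320 321 322 323 324 325 326 327 328 329 330 331 332 333 334 338 339
 340 341 344 345 346 347 348 349 350 351 352]
234 [319 320 321 322 323 324 325 326 327 332 333 334 335 336 337 338 339 340
 350 353 354 355 356]
237 [320 321 322 332 333 334 335 336 337 340 341 342 343 344 345]
240 [324 325 326 327 328 329 330 331 332 333 334]
243 [325 326 327 328 331 332 333]
246 [327 328 329 330]
249 []
252 []
```

Tray unmoved, the capsule is in it, and the tilt is still about 17°. I lower the blade tips into the stand slot.

Emit:
step_arm([
  [0,0,-0.006,0,0.0515],
  [0,0,-0.012,0,0.0515],
  [0,0,-0.018,0,0.0515],
  [0,0,-0.021,0,0.0515],
  [0,0,-0.021,0,0.0515],
])

```text
t: 18.75
eef_pos: [0.4132, -0.1755, 0.1685]
ee_rot: [-3.141, -0.001, 2.766]
force: [0.2, 0.2, -0.3]
width: 0.0516
gripper_force: 6.1
```

Emit:
step_arm([
  [0,0,-0.004,0,0.0515],
  [0,0,-0.008,0,0.0515],
  [0,0,-0.008,0,0.0515],
])

```text
t: 19.05
eef_pos: [0.4134, -0.1754, 0.1605]
ee_rot: [-3.141, -0.001, 2.766]
force: [-0.4, 0.1, -1.1]
width: 0.0517
gripper_force: 6.0
```

Emit:
step_arm([
  [0.0037,-0.0015,0.001,0,0.0515],
  [0.0074,-0.0029,0.002,0,0.0515],
  [0.0112,-0.0044,0.0028,0,0.0515],
  [0.0149,-0.0058,0.0033,0,0.0515],
  [0.0186,-0.0073,0.0035,0,0.0515],
  [0.0223,-0.0088,0.0035,0,0.0515],
  [0.026,-0.0102,0.003,0,0.0515],
  [0.0298,-0.0117,0.0025,0,0.0515],
  [0.0298,-0.0117,0.0025,0,0.0515],
])

```text
t: 19.95
eef_pos: [0.444, -0.1873, 0.1634]
ee_rot: [-3.141, -0.0, 2.766]
force: [0.2, 0.3, -1.0]
width: 0.0517
gripper_force: 6.0
```

```bash
python3 chk2.py | grep -v -e tray -e diff
```

```text
20.05 [ 0.4436 -0.1872  0.1635] [3.1416 0.     2.7663] [-0.2713 -0.2415 -1.6873] 0.05191408065316856
-0.0235 18deg [329.4277 206.4696] vert [332.2951 208.3477]
-0.06 18deg [324.0361 219.4666] vert [331.1141 224.3109]
-0.09 18deg [319.8504 229.5569] vert [330.1849 236.8704]
-0.104 18deg [317.9679 234.095 ] vert [329.7635 242.5672]
215 [320 321 322 323 324 326 327 328 329 330 331 332 333 334 335 336 337 338]
218 [326 327 328 329 330 331 332 333 334 336 337 338 339 340 341 342]
221 [327 328 329 330 331 332 333 334 335 336 337 338 339 340 341 342 344 345]
224 [327 328 329 330 331 332 333 334 335 336 337 338 339 340 341 343 344 345
 346]
227 [320 321 322 323 324 328 329 330 331 332 333 334 335 336 337 338 339 340
 341 343 344 345 346]
230 [319 320 321 322 323 324 325 327 328 329 330 331 332 333 334 335 336 337
 338 339 340 341 343 344 345 346 347 348]
233 [319 320 321 322 323 324 325 332 333 334 335 336 337 348 349 350 351 352
 353 354 355]
236 [320 321 322 323 333 334 335 336 337 338 339 343 344 345 346]
239 [328 329 330 333]
242 [328 329 330 335]
245 [328 329 330 331 332]
248 []
251 []
254 []
257 []
```

```bash
sed -i 's#pics/side0.png#pics/side2.png#; s#u0-40:u0+25#u0-25:u0+25#; s#\]+u0-40#]+u0-25#;s#sum(2)>60\nu0#&#' chk2.py; sed -i 's#astype(int)-S0).sum(2)>60#astype(int)-S0).sum(2)>30#' chk2.py; python3 chk2.py | grep -v -e tray -e diff
python3 - <<'E'
from wp import *
f=grab('side')
s=np.array([.4418,-.1865,.09]);ex=np.array([.931,-.365,0]);ey=np.array([.365,.931,0])
for a,b in((1,1),(1,-1),(-1,-1),(-1,1)): print('slot',proj(f,s+a*.0075*ex+b*.018*ey))
E
```

```text
20.15 [ 0.4434 -0.1871  0.1636] [3.1416 0.0002 2.7664] [ 0.0652  0.3123 -0.9997] 0.051573254536846594
-0.0235 18deg [329.4985 206.4308] vert [332.3668 208.3089]
-0.06 18deg [324.1038 219.4312] vert [331.1839 224.2758]
-0.09 18deg [319.9157 229.524 ] vert [330.2532 236.8381]
-0.104 18deg [318.0321 234.0632] vert [329.8311 242.5361]
215 [320 321 322 323 324 326 327 328 329 330 331 332 333 334 335 336 337 338]
218 [325 326 327 328 329 330 331 332 333 334 335 336 337 338]
221 [326 327 328 329 330 331 332 333 334 335 336 337 338 342 343 344 345 346]
224 [325 326 327 328 329 330 331 332 333 334 335 336 337 338 341 342 343 344
 345 346 347]
227 [325 326 327 328 329 330 331 332 333 334 335 336 337 341 342 343 344 345
 346 347]
230 [325 326 327 328 329 330 331 332 333 334 335 336 341 342 343 344 345 346
 347 348 349]
233 [325 326 327 328 329 330 331 332 333 334 335 336 346 347 348 349 350 351
 352 353 354 355]
236 []
239 [325 326 327 328 329 334 335 341 342]
242 [325 326 327 328 329 332 333 334 335 336 337]
245 []
248 []
251 []
254 []
257 []
slot [322.1159 240.2982]
slot [333.7218 233.2623]
slot [339.4696 236.241 ]
slot [327.8797 243.4385]
```

The blades are now vertical, centred near column 331, and start inside the slot. I'll descend.

Emit:
step_arm([
  [-0.0012,0.0005,-0.005,0,0.0515],
  [-0.0012,0.0005,-0.012,0,0.0515],
  [-0.0012,0.0005,-0.02,0,0.0515],
  [-0.0012,0.0005,-0.02,0,0.0515],
])

```text
t: 20.6
eef_pos: [0.4412, -0.1865, 0.142]
ee_rot: [-3.141, -0.002, 2.766]
force: [0.0, -0.3, -1.9]
width: 0.0516
gripper_force: 6.0
```

Emit:
step_arm([
  [0,0,-0.008,0,0.0515],
  [0,0,-0.016,0,0.0515],
  [0,0,-0.024,0,0.0515],
  [0,0,-0.032,0,0.0515],
  [0,0,-0.035,0,0.0515],
  [0,0,-0.035,0,0.0515],
])

```text
t: 21.2
eef_pos: [0.4419, -0.1866, 0.1079]
ee_rot: [-3.141, -0.001, 2.766]
force: [-0.0, 0.2, -1.1]
width: 0.0516
gripper_force: 6.0
```

Emit:
step_arm([
  [0,0,-0.002,0,0.0515],
  [0,0,-0.004,0,0.0515],
  [0,0,-0.004,0,0.0515],
])

```text
t: 21.5
eef_pos: [0.4422, -0.1866, 0.1045]
ee_rot: [3.142, -0.0, 2.766]
force: [0.2, -0.4, -0.1]
width: 0.0517
gripper_force: 6.0
```

Emit:
step_arm([
  [0,0,-0.001,0,0.0515],
  [0,0,-0.002,0,0.0515],
  [0,0,-0.002,0,0.0515],
])

```text
t: 21.8
eef_pos: [0.4422, -0.1866, 0.1025]
ee_rot: [3.142, -0.0, 2.766]
force: [0.6, 0.5, -1.8]
width: 0.0517
gripper_force: 6.0
```

Emit:
step_arm([
  [0,0,-0.001,0,0.0515],
  [0,0,-0.002,0,0.0515],
  [0,0,-0.002,0,0.0515],
])

```text
t: 22.1
eef_pos: [0.4427, -0.1867, 0.101]
ee_rot: [-3.142, 0.001, 2.767]
force: [0.1, -0.3, 3.3]
width: 0.0515
gripper_force: 6.2
```

Emit:
step_arm([
  [0,0,-0.001,0,0.0515],
  [0,0,-0.0015,0,0.0515],
  [0,0,-0.0015,0,0.0515],
])

```text
t: 22.4
eef_pos: [0.443, -0.1869, 0.1]
ee_rot: [-3.142, 0.002, 2.767]
force: [-1.1, -1.3, 6.6]
width: 0.0513
gripper_force: 6.3
```

Shoulders are on the stand. I open, then rise clear.

Emit:
step_arm([
  [0,0,0,0,0.053],
  [0,0,0,0,0.055],
  [0,0,0,0,0.06],
  [0,0,0,0,0.07],
  [0,0,0,0,0.0876],
  [0,0,0,0,0.0876],
  [0,0,0,0,0.0876],
])

```text
t: 23.1
eef_pos: [0.4421, -0.1866, 0.0989]
ee_rot: [-3.142, -0.0, 2.766]
force: [-0.6, 0.2, 0.7]
width: 0.0849
gripper_force: 0.0
```

Emit:
step_arm([
  [0,0,0.02,0,0.0876],
  [0,0,0.05,0,0.0876],
  [0,0,0.09,0,0.0876],
  [-0.01,0.02,0.13,0,0.0876],
  [-0.01,0.06,0.15,0,0.0876],
  [-0.01,0.1,0.15,0,0.0876],
  [-0.01,0.14,0.15,0,0.0876],
  [-0.01,0.18,0.15,0,0.0876],
  [-0.01,0.18,0.15,0,0.0876],
  [-0.01,0.18,0.15,0,0.0876],
])

```text
t: 24.1
eef_pos: [0.4322, -0.0058, 0.2491]
ee_rot: [3.141, 0.0, 2.769]
force: [0.0, -0.4, -0.5]
width: 0.0877
gripper_force: 0.0
```

Run:
```python
from wp import *
T=grab('top','top5.png');S=grab('side','side5.png');x=arm.get_state();print(x['t'],x['eef_pos'],x['width'],x['force'])
for n,F in(('top',T),('side',S)):
    d=(np.abs(F['color'].astype(int)-cv2.imread(f'pics/{n}0.png').astype(int)).sum(2)>60).astype(np.uint8); k,l,st,c=cv2.connectedComponentsWithStats(d)
    for i in range(1,k):
        if st[i][4]>5: print(n,st[i],c[i])
    print(d[215:250,315:350].sum() if n=='side' else d[240:275,245:282].sum())
# capsule top: grey/dark pixels in tray
g=cv2.cvtColor(T['color'],6);print(g[246:272:2,334:354:2])
```

```text
24.2 [ 0.4321 -0.0071  0.249 ] 0.08750366428085715 [-0.4045  0.1726 -0.105 ]
top [    0   138   197   167 16560] [ 76.1637 234.4586]
top [209 183   9   6  41] [213.2195 185.3171]
top [198 248   3   6  14] [198.9286 250.5   ]
top [247 248   3   6   6] [248.  250.5]
top [249 248   6  12  27] [251.9259 253.7037]
top [255 249   8  12  34] [258.3529 253.8235]
top [339 250   9  21 134] [342.5    259.0672]
top [261 254  12  11  42] [266.6905 258.2381]
top [273 258   5  15  21] [275.4762 264.2857]
top [ 26 286   3   2   6] [ 27.  286.5]
top [ 97 411  30   9 180] [113.9389 415.9889]
top [133 413   8   7  38] [137.0789 416.7368]
136
side [  233     0   141   232 14619] [307.4121 103.4001]
side [ 489    0   71  153 9158] [526.4318  70.8939]
side [321 115  19   8  72] [329.1667 119.    ]
side [500 130   5   6  21] [502.2381 132.2857]
side [  475   147    85   273 15389] [518.9395 280.3239]
side [528 157   4   6  11] [529.5455 159.7273]
side [338 217   3   3   6] [339.     217.8333]
side [342 220  15  15  91] [346.5055 228.2637]
side [555 281   5  23  74] [557.473  292.0135]
side [481 318   4   5  17] [482.4118 319.8824]
side [542 362  18  51 672] [551.4152 388.6205]
side [531 384   5   6  24] [532.875  386.6667]
side [538 385   4  11  14] [539.1429 390.2857]
side [543 418   3   2   6] [544.  418.5]
98
[[239 239 238 240 240 239 239 240 240 240]
 [240 240 239 240 240 239 240 241 241 240]
 [240 240 241 239 221 213 219 239 241 241]
 [240 241 242 196 183 140 160 236 241 242]
 [241 242 241 167 143 169 187 237 241 241]
 [241 242 240 188 152 159 235 241 241 241]
 [241 241 240 190 192 192 238 242 242 242]
 [241 241 240 196 193 193 238 243 243 243]
 [241 242 241 195 191 192 239 244 243 243]
 [242 243 242 203 192 191 239 244 244 244]
 [242 242 243 212 190 196 241 244 243 244]
 [242 242 242 212 189 201 243 243 243 244]
 [241 242 243 217 225 230 244 244 244 244]]
```

```bash
python3 -c "
from station import arm
print(arm.job_done())"
```

```text
the job is handed in; nothing more can be done
None
```

The capsule is in the white tray, the tongs are hanging in their stand and the stopper shows no change in its pocket; I handed the job in at about 24 s, and the call returned no verdict.

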